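# Load the bush carrier and unlatch it from its dock

### The arm

A 7-joint arm with a two-finger parallel gripper is mounted at the origin on the work surface; the furniture and walls round the work are solid. World frame = base frame: x ahead of the robot, y to its left, z up, the work surface at z = 0. Lengths are in m, angles in rad, forces in N, time in s.
With the tool pointing down it reaches from about 0.4 to 0.85 m from the base axis. Payload 4.5 kg.
Tool frame: the origin (TCP) lies at the very end of the fingers, on their centre line; the grasp point (between the pads) lies 19 mm behind it; z points along the fingers, y is the line along which they close (so a half turn about z gives the same grasp; the last joint's range is limited). The gripper opens to 88 mm and grips with 3 to 60 N. Pads are 18 mm wide; open, the fingers measure 123 mm over their backs; the gripper's body (75 mm by 187 mm) begins 45 mm behind the grasp point.
Start: joints at [-1.146, 0.689, -0.195, 1.565, 0.157, 0.902, -0.215], TCP at [0.238, 0.578, 0.239] pointing down, gripper open.
Joint ranges: [-3.01, 3.01], [-0.46, 2.08], [-1.47, 1.51], [0.13, 2.56], [-1, 4.14], [0.04, 2.09], [-2.66, 2.66]. Speed limits (rad/s): [2.57, 2.57, 3.14, 3.14, 3.14, 3.14, 3.14].

### API

Orientations are given as a unit quaternion [x, y, z, w].
In Python, from plant import r, eyes, nets gives the robot as it stands.
- The arm moves only by the shell command python3 -m pendant 'ROWS' [FORCE]. ROWS is JSON, a list of rows, each an object of numbers: "claw": the opening, from 0 (shut) to 1 (fully open); "dx", "dy", "dz": the shift along the world's x, y, z in mm; "twist": the turn about the world's z in rad. In form: [{"claw": .., "dx": .., "dy": .., "dz": .., "twist": ..}, ...]. A call has 1 to 8 rows; each row is the pose to reach, as a shift and turn from the pose commanded when the call began; what a row does not reach only later rows make up. A row lasts 1/10 s, in which the tool goes at most 50 mm and 8.59 degrees, less where a joint would pass 70% of its speed; a pose out of reach is approached as far as the arm can. A call with a gripper value outside its range is refused whole. The fingers move at their own pace and stop on an object; FORCE is the grip in N (left out, the last holds). Time passes only in rows, so rows that repeat a pose let the fingers close. It gives the time, the measured TCP pose, the force, the opening and the grip force at its end, in the units of the state.
- r.get_state(): the state, without advancing time (a new reading comes with each control period).
- eyes.snapshot(name): name is "scene" or "top" or "wrist"; returns (picture, depth): 420x560x3 uint8, blue, green, red; 420x560 float32, m along the optical axis (not along the pixel's ray), 0 where there is no reading.
- eyes.camera_info(name): a dict with "K" (3x3 intrinsics, pixels), "world_to_cam" (4x4, takes a point from world to camera coordinates); the wrist camera has in their place "T_tool_cam" (4x4, takes a point from camera to tool coordinates, whose origin is the TCP and whose axes are the flange's). Camera axes: x right, y down, z forward; pixel columns grow to the right and rows downward; lengths in m; the calibration is good to about 2 mm. A picture is of the moment at which its call begins: read the wrist's pose just before it. camera_info takes no time and is no camera call.
- r.finish_job(): hands the job in; it is judged then, once.
Trained networks look in the newest picture that a camera, given by its name, has taken for a name from the list of things; names that differ only in an ending like _2 or _b are one class to them, and where a whole thing is asked for, a point or a joint stands for the part that bears it (a point fixed in the world has none). Each returns a list of dicts, best first, with "confidence" (0 to 1); they miss things now and then, are a little off and sometimes report something else, mostly with a low value. They report only what shows in the picture. A call takes as long as a camera call. They do not tell look-alikes from the thing itself.
- nets.spot_in(camera, query): "box" ([left, top, width, height] as shares, 0 to 1, of the picture: columns of its width, rows of its height, round what is visible of it).
- nets.place_of(camera, query): "position" ([column, row] as shares, 0 to 1, of the picture: columns of its width, rows of its height: a listed point, or the origin of a listed thing).
The state is a dict: "clock": time; "q": joint angles; "qd": joint speeds; "joint_torque": joint torques, N m; "tool_pos": TCP position; "eef_rot": TCP orientation; "contact_force": force on the tool from outside, world axes, zero at the start; "moment": the same for the moment, N m; "opening": opening from 0.0 (shut) to 1.0 (fully open); "finger_force": force on a finger pad.
Only numpy, scipy, OpenCV 4.12 (cv2) and the standard library are available. Lean on these libraries where they do the work, as an engineer would, in place of code of your own. Each camera call takes 0.05 s, during which the arm holds its last target. There are 200 camera calls.

### The job

Get the press carrier ready: slide the bronze bush down over the upright pin of the carrier that is latched in the dock, until it sits fully home on the collar, and let go of it. Then pinch the carrier's two side catches together to unlatch it, lift it straight up with the bush on its pin and finish while holding it by the catches, level and still, at least 8 cm above the dock. Leave the ball bearing and the pipe flange where they lie.

Things in the scene. Friction and masses are not known exactly. Their poses are not given: they have to be found in the camera images.
- bush: plain bronze bush (sleeve), outside diameter 40 mm, bore 22 mm right through, 45 mm high, about 0.22 kg, loose, standing on one end on the bench. Origin at the centre of its lower end, z up along its axis. Either end may go down. Two fixed bottles, 70 mm wide and 210 mm high, stand 0.30 m ahead of the robot (at y = -0.04 and 0.18): keep clear of them.
- bush_mid (a point): the bush's centre: on its axis, at half its height (22.5 mm from each end).
- dock: Flat grey base plate fixed to the bench, 124 (x) x 140 (y) x 12 mm, origin at the centre of its underside (bench height), x and y along its edges. Four low corner stops in its middle (27 mm above the bench, 1 mm play) locate the carrier; at +y and -y stands a steel keeper (34 mm wide in x, y 31.5 to 50 mm out, 41 mm above the bench, its foot lower) whose lip reaches over one catch's hook.
- carrier: Loose aluminium block, 60 (x) x 58 (y) x 38 mm high, 0.40 kg with its catches, latched in the dock, axes as the dock's. Origin at the centre of its underside, 12 mm above the bench in the dock. On top a collar (diameter 40, 38 to 41 mm above the origin) and an upright pin of diameter 20, top 93 mm above the origin, its last 9 mm tapered to diameter 10. Latched, it can rise only 1 mm.
- seat (a point): Centre of the collar's upper face, 41 mm above the carrier's origin: the bush is home when its lower end rests here (bush_mid 22.5 mm above it). The catches stand at +y and -y of the pin; +x and -x are open above the block, so the bush can be gripped across x as it goes on.
- catch_left (a joint): Inward slide of the +y catch in m: 0 out (latched), 0.0055 fully in at a hard stop that bears the grip, against a spring of 2.4 N (out) to 5.7 N (in); it springs back when let go. Its hook is clear of the lip from 0.003 on, or 0.004 if the carrier lies against one side of its stops. Both must be in to lift the carrier.
- catch_right (a joint): The same for the -y catch, which slides towards +y.
- pad_left (a point): Where to grip the +y catch: on the outer face of its upright ribbed steel pad, 33 mm from the carrier's axis when out, 60 mm above the carrier's origin (72 above the bench in the dock). The pad is 26 mm wide in x and reaches from 32 to 80 mm above the origin, 4.5 mm thick; the two pads measure 66 mm over their outer faces when out, 55 mm pinched; the space between is 57 mm, 46 mm pinched.
- pad_right (a point): The same on the -y catch's pad.
- bearing: ball bearing lying flat, diameter 62 mm, 16 mm high, origin at the centre of its underside; a bystander, leave it alone.
- pipe_flange: turned steel pipe flange lying flat, diameter 95 mm, 26 mm high at its hub, origin at the centre of its underside; a bystander, leave it alone.
Not all that is in view belongs to the job. Several things look just like the bush: the one meant starts nearest to the robot's base.

How it is judged:
On the way, in this order (a step that is already met when the one before it is completed fails the run):
1. the bush sits home on the carrier's pin and is let go, with the carrier still latched in the dock (horizontal distance between bush_mid and seat below 0.004 m and z of bush_mid in the frame of seat between 0.02 and 0.025 m and angle between the z axis of bush and the z axis of carrier, either way round below 0.06 rad and contact force between the fingers and bush below 0.3 N and value of joint each of catch_left, catch_right below 0.002 m and z of carrier in the frame of dock below 0.016 m), for 0.2 s.
2. the fingers pinch both catches in while the carrier still stands in the dock (value of joint each of catch_left, catch_right above 0.0035 m and contact force between the fingers and carrier above 4 N and z of carrier in the frame of dock below 0.018 m), for 0.1 s.
At the end, for the whole second after the job is handed in: Held by both pinched catches (each in by over 3.5 mm, finger force over 4 N), over the dock within 10 cm sideways, underside over 63 mm above its plate, within 0.15 rad of level, still (under 3 cm/s), not touching the dock; bush home on the pin (within 3.5 mm of the collar) (z of carrier in the frame of dock above 0.075 m and horizontal distance between carrier and dock below 0.1 m and angle between carrier's own z axis and vertical below 0.15 rad and linear speed of carrier below 0.03 m/s and value of joint each of catch_left, catch_right above 0.0035 m and contact force between the fingers and carrier above 4 N and contact force between carrier and dock below 0.1 N and horizontal distance between bush_mid and seat below 0.008 m and z of bush_mid in the frame of seat between 0.019 and 0.026 m and angle between the z axis of bush and the z axis of carrier, either way round below 0.08 rad); the arm keeps its last pose, push and grip.
It fails at once if the bearing is shifted by more than 30 mm (distance of bearing from where it was at the start of the episode above 0.03 m).
It fails at once if the pipe flange is shifted by more than 30 mm (distance of pipe_flange from where it was at the start of the episode above 0.03 m).
It fails at once if the carrier is tipped by more than 0.4 rad (angle between carrier's own z axis and vertical above 0.4 rad).
It also fails if it takes over 56 s, if anything falls off the work surface, if the arm or the gripper's body presses on something with over 40 N, if the wrist force passes 120 N, or if a joint passes its speed limit or range.

## Working session

There is one attempt and no reset: what is moved stays moved. The work goes in short steps, Python scripts to look and compute and a shell command to move; the robot and the scene stay as the last step left them, time stands still between calls to the robot, and variables do not carry over. Pictures are saved under pics/ and viewed, at most 10 in all, crops included, and the job is handed in when it is done.

```bash
ls; mkdir -p pics; cat > h.py <<'E'
import numpy as np, cv2
from scipy.spatial.transform import Rotation as R
from plant import r, eyes, nets
def cam(name):
    ci=eyes.camera_info(name); K=np.array(ci["K"])
    if "world_to_cam" in ci: T=np.linalg.inv(np.array(ci["world_to_cam"]))
    else:
        s=r.get_state(); W=np.eye(4); W[:3,:3]=R.from_quat(s["eef_rot"]).as_matrix(); W[:3,3]=s["tool_pos"]
        T=W@np.array(ci["T_tool_cam"])
    return K,T
def onplane(K,T,u,v,z):
    d=T[:3,:3]@(np.linalg.inv(K)@[u,v,1]); return T[:3,3]+d*(z-T[2,3])/d[2]
def cloud(K,T,dep):
    v,u=np.mgrid[:dep.shape[0],:dep.shape[1]]
    p=np.stack([(u-K[0,2])/K[0,0]*dep,(v-K[1,2])/K[1,1]*dep,dep],-1)
    return p@T[:3,:3].T+T[:3,3]
E
python3 - <<'E'
from h import *
print(r.get_state())
for n in ["scene","top"]:
    K,T=cam(n); im,d=eyes.snapshot(n); cv2.imwrite(f"pics/{n}0.png",im); P=cloud(K,T,d)
    np.savez(f"{n}0.npz",im=im,d=d,P=P)
    print(n,T[:3,3])
    for q in ["bush","bush_mid","dock","carrier","seat","pad_left","pad_right","bearing","pipe_flange"]:
        for o in nets.place_of(n,q)[:6]:
            u,v=o["position"][0]*560,o["position"][1]*420
            print(q,round(o["confidence"],2),round(u),round(v),P[min(int(v),419),min(int(u),559)].round(3))
E
```

```text
pics
{'clock': 0.0, 'q': array([-1.14618899,  0.68995534, -0.19451427,  1.56635351,  0.15729348,
        0.90251824, -0.21508138]), 'qd': array([ 0.00152848, -0.00043134,  0.00108707, -0.0009013 , -0.00036041,
       -0.0008872 ,  0.00072508]), 'joint_torque': array([ 8.67024446e-04, -5.27557397e+01, -1.26715131e+00, -1.53438538e+01,
       -5.28113788e-02,  6.43694933e-03,  1.73166095e-04]), 'tool_pos': array([0.23788555, 0.57726236, 0.2379254 ]), 'eef_rot': array([ 1.94113227e-01,  9.80978698e-01, -9.14775280e-04, -1.12257393e-04]), 'contact_force': array([ 0.06832402,  0.1812732 , -0.16648948]), 'moment': array([-0.01748759, -0.01073129, -0.01704666]), 'finger_force': 0.0, 'opening': 0.9998466590850926}
scene [-0.17146732 -0.6474481   1.02599919]
bush 0.82 322 230 [ 0.49  -0.164  0.034]
bush 0.81 290 208 [ 0.499 -0.047  0.025]
bush 0.7 378 340 [ 0.33  -0.449  0.043]
bush 0.6 294 245 [ 0.413 -0.137  0.023]
bush_mid 0.85 321 225 [ 0.51  -0.145  0.021]
bush_mid 0.83 381 333 [ 0.361 -0.438  0.012]
bush_mid 0.78 295 239 [ 0.418 -0.136  0.042]
bush_mid 0.52 291 205 [ 0.498 -0.048  0.038
[... 363 characters left out ...]
021952  1.28512168]
bush 0.73 252 184 [ 0.511 -0.028  0.045]
bush 0.72 297 189 [ 0.505 -0.159 -0.003]
bush 0.7 402 242 [ 0.34  -0.436  0.044]
bush 0.59 287 216 [ 0.426 -0.128  0.001]
bush_mid 0.76 400 237 [ 0.356 -0.431  0.047]
bush_mid 0.67 287 213 [ 0.434 -0.125  0.003]
bush_mid 0.57 257 186 [ 0.519 -0.044 -0.001]
bush_mid 0.55 293 187 [ 0.51  -0.144  0.015]
dock 0.61 166 202 [0.458 0.202 0.08 ]
carrier 0.94 165 202 [0.458 0.205 0.081]
seat 0.61 166 203 [0.458 0.205 0.068]
pad_left 0.65 151 198 [0.47  0.237 0.093]
pad_right 0.41 176 200 [0.465 0.175 0.083]
bearing 0.72 324 179 [ 0.533 -0.239 -0.002]
bearing 0.68 287 217 [ 0.416 -0.124  0.044]
pipe_flange 0.58 348 225 [ 0.399 -0.298  0.003]
```

```bash
python3 - <<'E'
from h import *
a=cv2.imread("pics/top0.png"); cv2.imwrite("pics/top_crop.png",cv2.resize(a[140:280,120:430],None,fx=2.5,fy=2.5,interpolation=cv2.INTER_CUBIC))
for n in ["top","scene"]:
    z=np.load(n+"0.npz"); P=z["P"]
    # top faces between 38 and 50mm: clusters
    m=((P[...,2]>.037)&(P[...,2]<.052)&(z["d"]>0)).astype(np.uint8)
    k,l,s,c=cv2.connectedComponentsWithStats(m)
    for i in range(1,k):
        if s[i,4]>25:
            q=P[l==i]; print(n,c[i].round(),s[i,4],q.min(0).round(3),q.max(0).round(3),((q.min(0)+q.max(0))/2).round(3))
E
```

```text
top [553.   8.] 60 [ 1.026 -0.976  0.037] [ 1.074 -0.947  0.052] [ 1.05  -0.961  0.045]
top [479.   4.] 33 [ 1.058 -0.749  0.038] [ 1.07  -0.719  0.051] [ 1.064 -0.734  0.044]
top [313. 151.] 33 [ 0.603 -0.249  0.037] [ 0.606 -0.169  0.047] [ 0.605 -0.209  0.042]
top [260. 152.] 26 [ 0.603 -0.086  0.037] [ 0.606 -0.032  0.05 ] [ 0.604 -0.059  0.044]
top [124. 155.] 45 [0.603 0.273 0.037] [0.606 0.382 0.048] [0.604 0.327 0.043]
top [161. 154.] 28 [0.602 0.193 0.037] [0.606 0.259 0.049] [0.604 0.226 0.043]
top [ 86. 185.] 88 [0.488 0.412 0.037] [0.577 0.486 0.052] [0.532 0.449 0.044]
top [256. 183.] 113 [ 0.495 -0.059  0.037] [ 0.535 -0.022  0.051] [ 0.515 -0.041  0.044]
top [416. 200.] 79 [ 0.416 -0.53   0.037] [ 0.52  -0.472  0.051] [ 0.468 -0.501  0.044]
top [295. 186.] 116 [ 0.484 -0.171  0.037] [ 0.521 -0.134  0.05 ] [ 0.502 -0.153  0.044]
top [549. 199.] 77 [ 0.426 -0.881  0.037] [ 0.489 -0.849  0.052] [ 0.457 -0.865  0.045]
top [167. 194.] 90 [0.466 0.176 0.038] [0.499 0.24  0.052] [0.483 0.208 0.045]
top [169. 206.] 236 [0.433 0.158 0.037] [0.477 0.259 0.052] [0.455 0.208 0.045
[... 1955 characters left out ...]
0.484 -0.176  0.037] [ 0.525 -0.136  0.05 ] [ 0.505 -0.156  0.043]
scene [295. 235.] 136 [ 0.407 -0.148  0.037] [ 0.448 -0.107  0.05 ] [ 0.428 -0.127  0.043]
scene [237. 254.] 109 [ 0.266 -0.079  0.037] [ 0.329 -0.024  0.052] [ 0.298 -0.051  0.045]
scene [134. 335.] 218 [-0.064 -0.069  0.037] [0.059 0.002 0.052] [-0.003 -0.034  0.045]
scene [445. 342.] 287 [ 0.406 -0.634  0.037] [ 0.491 -0.475  0.052] [ 0.449 -0.555  0.045]
scene [381. 332.] 204 [ 0.329 -0.464  0.037] [ 0.37  -0.425  0.051] [ 0.349 -0.445  0.044]
scene [505. 382.] 146 [ 0.41  -0.732  0.037] [ 0.447 -0.657  0.052] [ 0.429 -0.694  0.045]
scene [545. 410.] 227 [ 0.386 -0.798  0.037] [ 0.446 -0.762  0.052] [ 0.416 -0.78   0.044]
```

View pics/scene0.png

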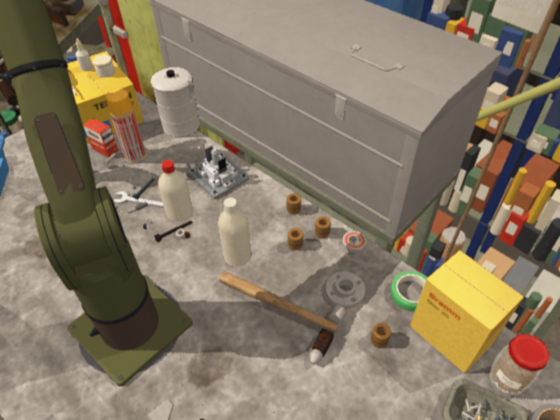

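View pics/top_crop.png

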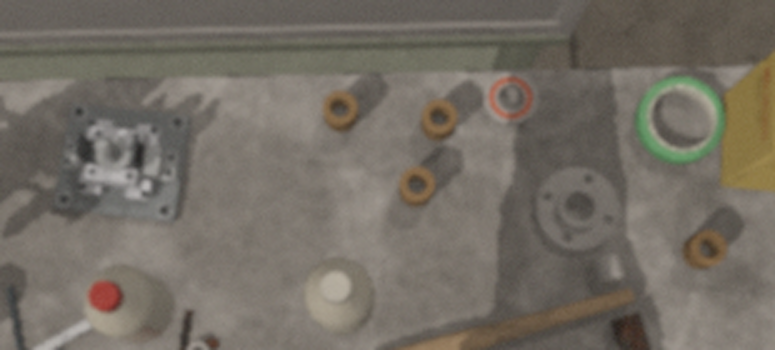

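Candidates for the bush (scene px): A (295,238) at r≈0.444 m, B (293,203) r≈0.516, C (322,227) r≈0.525, D (381,333) r≈0.564. I choose A, the one nearest the base. The pictures also show the dock at (217,170), the bearing at (355,241), the flange at (344,290) and a tall chest behind x≈0.6.

```bash
python3 - <<'E'
from h import *
z=np.load("scene0.npz"); 
cv2.imwrite("pics/close.png",cv2.resize(z["im"][190:265,260:350],None,fx=6,fy=6,interpolation=cv2.INTER_CUBIC))
for n in ["top","scene"]:
    z=np.load(n+"0.npz"); P=z["P"][z["d"]>0]
    m=(P[:,2]>.007)&(P[:,2]<.02)&(abs(P[:,0]-.46)<.1)&(abs(P[:,1]-.205)<.1)
    print(n,cv2.minAreaRect((P[m][:,:2]*1000).astype(np.float32)))
    for x in np.arange(.2,.8,.05):
        print(round(x,2),[ (lambda s: int(1000*s[:,2].max()) if len(s) else -1)(P[(abs(P[:,0]-x)<.025)&(abs(P[:,1]-y)<.025)]) for y in np.arange(.65,-.31,-.05)])
    print(nets.place_of) if 0 else None
E
```

```text
top ((465.9064636230469, 204.42953491210938), (154.70498657226562, 174.20127868652344), 8.783439636230469)
0.2 [6, 5, 244, 308, 19, 6, 19, 19, 727, 21, 36, 6, 7, 7, 29, 30, 5, 7, 5, 5]
0.25 [6, 9, 6, 315, 6, 6, 11, 25, 19, 139, 137, 19, 7, 147, 158, 36, 33, 32, 30, 26]
0.3 [89, 106, 101, 104, 6, 6, 23, 25, 9, 188, 186, 9, 7, 172, 208, 129, 5, 25, 28, 27]
0.35 [-1, 131, 99, 229, 230, 7, 23, 21, 7, 137, 134, 6, 7, 150, 161, 6, 6, 7, 16, 31]
0.4 [-1, 148, 4, 228, 228, 6, 7, 15, 19, 32, 19, 6, 7, 5, 7, 49, 48, 6, 19, 34]
0.45 [-1, 151, 6, 5, 6, 5, 5, 16, 93, 106, 86, 9, 6, 6, 5, 49, 50, 8, 19, 19]
0.5 [5, 151, 179, 188, 188, 183, 9, 12, 95, 58, 40, 6, 7, 46, 51, 5, 50, 20, 23, 5]
0.55 [5, 8, 182, 204, 205, 188, 8, 6, 18, 15, 7, 6, 6, 5, 48, 5, 8, 20, 20, 7]
0.6 [-1, 219, 306, 374, 375, 376, 376, 375, 375, 377, 374, 374, 377, 378, 375, 376, 375, 376, 377, 374]
0.65 [108, 222, -274, 392, 394, 394, 395, 393, 392, 393, 393, 393, 392, 392, 392, 394, 393, 394, 394, 393]
0.7 [-1, 193, -436, 407, 408, 411, 407, 401, 401, 402, 402, 402, 402, 402, 408, 409, 408, 404, 401, 401]
0.75 [-733, 76, 20, 
[... 768 characters left out ...]
4, 4, 48, 47, 5, 16, 26]
0.5 [195, 148, 5, 188, 187, 181, 4, 3, 94, 90, 87, 4, 6, 46, 49, 5, 49, 42, 20, 5]
0.55 [4, 6, 179, 201, 204, 187, 6, 5, 17, 15, 6, 4, 6, 3, 48, 5, 40, 20, 21, 3]
0.6 [-1, 361, 371, 375, 374, 376, 374, 374, 373, 374, 374, 374, 374, 376, 375, 374, 374, 376, 374, 374]
0.65 [326, 344, 370, 378, 386, 393, 396, 393, 392, 392, 392, 393, 392, 392, 394, 392, 393, 393, 392, 391]
0.7 [-1, 301, 283, -1, -1, 395, 401, 400, 401, 400, 400, 401, 401, 399, 408, 408, 409, 405, 400, 401]
0.75 [-1, 260, -1, -1, -1, -1, 397, 399, 400, 401, 400, 401, 401, 400, 404, 401, 405, 404, 401, 400]
0.8 [-312, 216, -1, -1, -1, -1, -1, -1, 399, 401, 401, 401, 402, 400, 401, 400, 401, 400, 401, 400]
```

View pics/close.png

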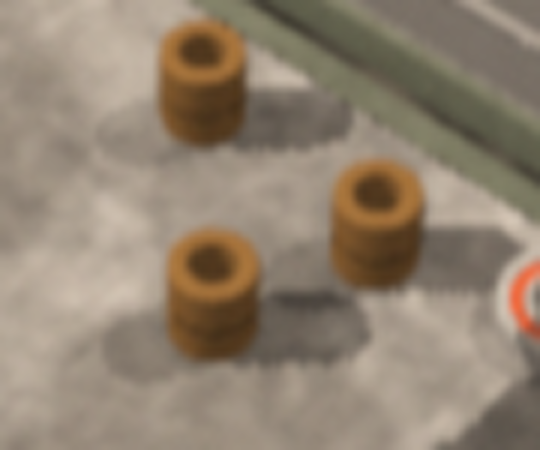

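The crop shows three identical bushes; A is the lower-left one at crop (213,295), standing upright and free. I'll raise the arm and look over the dock on the way.

```bash
python3 -m pendant '[{"claw":1,"dz":50},{"claw":1,"dz":100},{"claw":1,"dx":25,"dy":-40,"dz":110},{"claw":1,"dx":50,"dy":-80,"dz":110,"twist":-0.15},{"claw":1,"dx":75,"dy":-120,"dz":110,"twist":-0.3},{"claw":1,"dx":100,"dy":-160,"dz":110,"twist":-0.45},{"claw":1,"dx":125,"dy":-200,"dz":110,"twist":-0.6},{"claw":1,"dx":150,"dy":-240,"dz":110,"twist":-0.75}]'; python3 -c "
from h import *
print(eyes.camera_info('wrist'))"
```

```text
{'K': array([[309.42177612,   0.        , 278.43799524],
       [  0.        , 309.42177612, 210.71715668],
       [  0.        ,   0.        ,   1.        ]]), 'T_tool_cam': array([[ 3.34251529e-04, -9.59286020e-01, -2.82436222e-01,
         7.33891289e-02],
       [ 9.99999516e-01,  5.82136582e-04, -7.93751300e-04,
        -1.09960398e-03],
       [ 9.25850983e-04, -2.82435820e-01,  9.59285750e-01,
        -1.46078951e-01],
       [ 0.00000000e+00,  0.00000000e+00,  0.00000000e+00,
         1.00000000e+00]])}validation failed for argument at $[0]...
```

```bash
python3 -m pendant '[{"claw":1.0,"dx":0,"dy":0,"dz":50,"twist":0},{"claw":1.0,"dx":0,"dy":0,"dz":100,"twist":0},{"claw":1.0,"dx":25,"dy":-40,"dz":110,"twist":0},{"claw":1.0,"dx":50,"dy":-80,"dz":110,"twist":-0.15},{"claw":1.0,"dx":75,"dy":-120,"dz":110,"twist":-0.3},{"claw":1.0,"dx":100,"dy":-160,"dz":110,"twist":-0.45},{"claw":1.0,"dx":125,"dy":-200,"dz":110,"twist":-0.6},{"claw":1.0,"dx":150,"dy":-240,"dz":110,"twist":-0.75}]'
```

```text
clock: 1.8
tool_pos: [0.3888, 0.3362, 0.3491]
eef_rot: [0.543, 0.84, 0.0, 0.0]
contact_force: [-0.0, 0.5, -0.6]
opening: 0.998
finger_force: 0.0
```

```bash
python3 -m pendant '[{"claw":0.75,"dx":20,"dy":-30,"dz":0,"twist":-0.15},{"claw":0.75,"dx":40,"dy":-60,"dz":0,"twist":-0.3},{"claw":0.75,"dx":60,"dy":-90,"dz":0,"twist":-0.45},{"claw":0.75,"dx":72,"dy":-115,"dz":0,"twist":-0.54},{"claw":0.75,"dx":72,"dy":-115,"dz":0,"twist":-0.54}]'
cat > lookdock.py <<'E'
from h import *
import sys
K,T=cam("wrist"); im,d=eyes.snapshot("wrist"); cv2.imwrite(f"pics/{sys.argv[1]}.png",im); P=cloud(K,T,d)
np.savez(sys.argv[1]+".npz",im=im,d=d,P=P,K=K,T=T)
for q,z in [("dock",0),("carrier",.012),("seat",.053),("pad_left",.072),("pad_right",.072),("bush_mid",.0225)]:
    for o in nets.place_of("wrist",q)[:3]:
        u,v=o["position"][0]*560,o["position"][1]*420
        print(q,round(o["confidence"],2),round(u),round(v),onplane(K,T,u,v,z).round(4))
Q=P[d>0]
def comp(lo,hi):
    m=((P[...,2]>lo)&(P[...,2]<hi)&(d>0)).astype(np.uint8)
    k,l,s,c=cv2.connectedComponentsWithStats(m)
    for i in range(1,k):
        if s[i,4]>40:
            q=P[l==i]; print(lo,s[i,4],c[i].round(),q.min(0).round(4),q.max(0).round(4),cv2.minAreaRect((q[:,:2]*1000).astype(np.float32)))
comp(.008,.016); comp(.0885,.096); comp(.096,.112); comp(.0475,.051)
E
python3 lookdock.py w1
```

```text
clock: 2.3
tool_pos: [0.4621, 0.2182, 0.349]
eef_rot: [0.748, 0.664, -0.0, 0.002]
contact_force: [0.2, -0.0, 1.1]
opening: 0.748
finger_force: 0.0
carrier 0.92 284 172 [0.4701 0.2092 0.012 ]
seat 0.69 283 181 [0.4671 0.2028 0.053 ]
pad_left 0.63 284 158 [0.4717 0.2382 0.072 ]
pad_right 0.66 281 207 [0.4598 0.1705 0.072 ]
bush_mid 0.91 282 356 [ 0.4264 -0.1291  0.0225]
bush_mid 0.77 324 364 [ 0.5036 -0.1565  0.0225]
bush_mid 0.45 324 311 [ 0.5121 -0.0432  0.0225]
0.008 89 [194.  16.] [0.3416 0.4309 0.0082] [0.3909 0.4554 0.0159] ((368.6998291015625, 439.53302001953125), (52.79124069213867, 13.837691307067871), 20.776708602905273)
0.008 145 [312.  14.] [0.4951 0.4126 0.0081] [0.5816 0.443  0.016 ] ((536.1318359375, 423.5236511230469), (20.62858772277832, 88.57100677490234), 77.69495391845703)
0.008 1188 [367. 119.] [0.5985 0.0585 0.0081] [0.605  0.4301 0.016 ] ((601.7445068359375, 244.2933349609375), (6.463104248046875, 371.67694091796875), 0.014787782914936543)
0.008 66 [ 88. 118.] [0.1828 0.3176 0.0081] [0.1947 0.3315 0.0152] ((187.85726928710938, 324.7644348144531), (12.301996231079
[... 3118 characters left out ...]
911376953)
0.096 271 [176. 203.] [0.2918 0.16   0.0961] [0.3366 0.2212 0.112 ] ((320.6116943359375, 196.63449096679688), (25.81924819946289, 69.78237915039062), 30.551969528198242)
0.096 142 [211. 346.] [ 0.3091 -0.0482  0.0965] [ 0.3374 -0.0065  0.112 ] ((327.3034973144531, -24.439340591430664), (11.18915843963623, 49.549217224121094), 33.16865158081055)
0.0475 362 [268. 178.] [0.4332 0.1786 0.0475] [0.4745 0.2402 0.051 ] ((457.43963623046875, 208.77850341796875), (58.64030838012695, 41.49596405029297), 82.35488891601562)
0.0475 299 [298. 177.] [0.4773 0.1753 0.0476] [0.4988 0.2339 0.051 ] ((487.95758056640625, 204.53073120117188), (57.780216217041016, 15.96013069152832), 83.12604522705078)
```

View pics/w1.png

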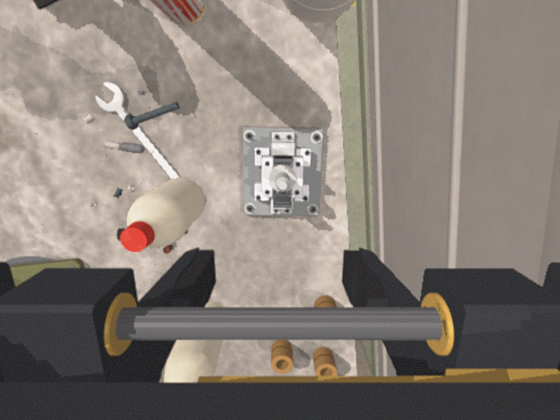

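The wrist picture shows the dock at (283,172) and the row of bushes at (282,356), (324,364) and (324,305). Dock centre is (0.466,0.2075) with yaw ≈ -0.13. Now to the bush.

```bash
python3 -m pendant '[{"claw":0.75,"dx":-4,"dy":-45,"dz":0,"twist":-0.012},{"claw":0.75,"dx":-9,"dy":-90,"dz":0,"twist":-0.012},{"claw":0.75,"dx":-13,"dy":-135,"dz":0,"twist":-0.012},{"claw":0.75,"dx":-18,"dy":-180,"dz":0,"twist":-0.012},{"claw":0.75,"dx":-23,"dy":-225,"dz":0,"twist":-0.012},{"claw":0.75,"dx":-28,"dy":-270,"dz":-20,"twist":-0.012},{"claw":0.75,"dx":-32,"dy":-310,"dz":-50,"twist":-0.012},{"claw":0.75,"dx":-35,"dy":-345,"dz":-80,"twist":-0.012}]' && python3 -m pendant '[{"claw":0.75,"dx":0,"dy":0,"dz":-50,"twist":0},{"claw":0.75,"dx":0,"dy":0,"dz":-100,"twist":0},{"claw":0.75,"dx":0,"dy":0,"dz":-150,"twist":0},{"claw":0.75,"dx":0,"dy":0,"dz":-170,"twist":0},{"claw":0.75,"dx":0,"dy":0,"dz":-170,"twist":0}]'
cat > lookbush.py <<'E'
from h import *
import sys
zt=float(sys.argv[2])
K,T=cam("wrist"); s=r.get_state(); im,d=eyes.snapshot("wrist"); cv2.imwrite(f"pics/{sys.argv[1]}.png",im); P=cloud(K,T,d)
np.savez(sys.argv[1]+".npz",im=im,d=d,P=P,K=K,T=T)
print(s["tool_pos"])
m=((abs(P[...,2]-zt)<.004)&(d>0)).astype(np.uint8)
k,l,st,c=cv2.connectedComponentsWithStats(m)
for i in range(1,k):
    if st[i,4]>100:
        q=P[l==i][:,:2]; print(st[i,4],c[i].round(),P[l==i][:,2].mean().round(4),[x for x in np.round(cv2.minEnclosingCircle((q*1000).astype(np.float32))[0],1)],round(cv2.minEnclosingCircle((q*1000).astype(np.float32))[1],1))
for o in nets.place_of("wrist","bush_mid")[:4]:
    u,v=o["position"][0]*560,o["position"][1]*420; print(round(o["confidence"],2),round(u),round(v),onplane(K,T,u,v,zt-.0225).round(4))
E
python3 lookbush.py w2 0.045
```

```text
clock: 3.45
tool_pos: [0.4253, -0.1235, 0.2684]
eef_rot: [0.749, 0.663, 0.001, 0.001]
contact_force: [1.4, -0.2, -1.1]
opening: 0.747
finger_force: 0.0
clock: 3.95
tool_pos: [0.4238, -0.1211, 0.0963]
eef_rot: [0.748, 0.663, -0.001, -0.002]
contact_force: [-0.8, 0.4, 0.6]
opening: 0.75
finger_force: 0.0
[ 0.4238314  -0.12107916  0.09630965]
2672 [416.  88.] 0.0447 [np.float64(515.1), np.float64(-42.3)] 20.2
629 [116. 125.] 0.0451 [np.float64(312.8), np.float64(-41.7)] 33.6
1320 [551. 211.] 0.0444 [np.float64(603.9), np.float64(-126.9)] 58.0
1780 [285. 235.] 0.0448 [np.float64(426.5), np.float64(-126.4)] 20.0
1242 [404. 254.] 0.0447 [np.float64(503.2), np.float64(-153.0)] 20.0
0.92 286 228 [ 0.4271 -0.1279  0.0225]
0.74 404 93 [ 0.5162 -0.0426  0.0225]
```

View pics/w2.png

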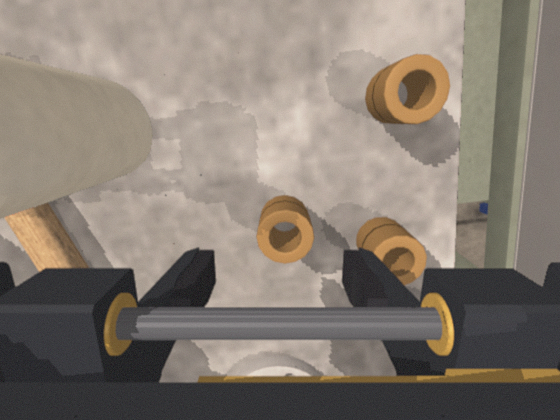

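The picture shows the target bush at (285,235) between the fingers, bush C at (392,250) just clear of the right finger, and the bottle well to the left. Descend with a small correction.

```bash
python3 -m pendant '[{"claw":0.65,"dx":2.7,"dy":-5.3,"dz":0,"twist":0},{"claw":0.65,"dx":2.7,"dy":-5.3,"dz":-30,"twist":0},{"claw":0.65,"dx":2.7,"dy":-5.3,"dz":-60,"twist":0},{"claw":0.65,"dx":2.7,"dy":-5.3,"dz":-75,"twist":0},{"claw":0.65,"dx":2.7,"dy":-5.3,"dz":-84,"twist":0},{"claw":0.65,"dx":2.7,"dy":-5.3,"dz":-84,"twist":0},{"claw":0.65,"dx":2.7,"dy":-5.3,"dz":-84,"twist":0}]'
```

```text
clock: 4.75
tool_pos: [0.4349, -0.1295, 0.0201]
eef_rot: [0.747, 0.665, -0.001, -0.003]
contact_force: [0.7, 0.1, -0.0]
opening: 0.651
finger_force: 0.0
```

```bash
python3 -m pendant '[{"claw":0.65,"dx":0,"dy":0,"dz":0,"twist":0},{"claw":0.65,"dx":0,"dy":0,"dz":0,"twist":0}]'; python3 -c "
from h import *
s=r.get_state();print(s['tool_pos'],s['q'],s['joint_torque'],s['moment'])"
```

```text
clock: 4.95
tool_pos: [0.4342, -0.1292, 0.0201]
eef_rot: [0.75, 0.662, -0.002, -0.003]
contact_force: [0.5, 0.5, -0.0]
opening: 0.653
finger_force: 0.0
[ 0.43420728 -0.12920306  0.02005693] [ 0.16103434  0.91675064  0.0451056   2.20852494 -0.99974212  0.04390294
  1.06372542] [-3.41829064e-02 -4.67009175e+01  2.06702404e+00 -3.03717423e-01
  2.87066161e-02  9.76388552e-02  4.87153209e-02] [-0.04197302  0.08931753 -0.00475332]
```

The arm is at its wrist limit here (q5≈-1, q6≈0.04), so it stopped a few mm out and 8 mm high. The bush is still between the fingers and 25 mm of overlap is enough, so I'll grip here and measure it in hand.

```bash
python3 -m pendant '[{"claw":0.55,"dx":0,"dy":0,"dz":0,"twist":0},{"claw":0.5,"dx":0,"dy":0,"dz":0,"twist":0},{"claw":0.45,"dx":0,"dy":0,"dz":0,"twist":0},{"claw":0.35,"dx":0,"dy":0,"dz":0,"twist":0},{"claw":0.35,"dx":0,"dy":0,"dz":0,"twist":0},{"claw":0.35,"dx":0,"dy":0,"dz":0,"twist":0}]' 25; python3 -c "
from h import *
s=r.get_state();print(s['tool_pos'],s['q'])"
```

```text
clock: 5.55
tool_pos: [0.4312, -0.1286, 0.0193]
eef_rot: [0.749, 0.662, -0.003, -0.005]
contact_force: [-5.5, 1.2, 7.1]
opening: 0.45
finger_force: 24.9
[ 0.43116145 -0.12856007  0.01926844] [ 0.16141366  0.91848821  0.04489681  2.21216378 -0.99966362  0.04439941
  1.06539782]
```

```bash
python3 -m pendant '[{"claw":0.35,"dx":0,"dy":0,"dz":15,"twist":0},{"claw":0.35,"dx":0,"dy":0,"dz":40,"twist":0},{"claw":0.35,"dx":0,"dy":5,"dz":80,"twist":0},{"claw":0.35,"dx":2,"dy":15,"dz":120,"twist":0},{"claw":0.35,"dx":8,"dy":45,"dz":150,"twist":0},{"claw":0.35,"dx":14,"dy":85,"dz":160,"twist":0},{"claw":0.35,"dx":20,"dy":130,"dz":160,"twist":0},{"claw":0.35,"dx":25,"dy":170,"dz":160,"twist":0}]'; python3 -c "
from h import *
s=r.get_state();print(s['tool_pos'],s['q'])"
```

```text
clock: 6.35
tool_pos: [0.459, 0.0438, 0.1794]
eef_rot: [0.748, 0.663, -0.002, -0.004]
contact_force: [1.0, 0.7, -2.8]
opening: 0.452
finger_force: 25.0
[0.45903082 0.04381652 0.17938937] [-0.59219796  0.69093127  0.67145983  2.12646126 -0.78890776  0.59908977
  0.53373371]
```

```bash
python3 -m pendant '[{"claw":0.35,"dx":1,"dy":40,"dz":0,"twist":0},{"claw":0.35,"dx":3,"dy":80,"dz":0,"twist":0},{"claw":0.35,"dx":4,"dy":120,"dz":0,"twist":0},{"claw":0.35,"dx":7,"dy":155,"dz":0,"twist":0},{"claw":0.35,"dx":7,"dy":164,"dz":0,"twist":0},{"claw":0.35,"dx":7,"dy":164,"dz":0,"twist":0},{"claw":0.35,"dx":7,"dy":164,"dz":0,"twist":0}]'; python3 lookbush.py w3 0.205;python3 - <<'E'
from h import *
s=r.get_state();print(s['tool_pos'],s['q'],s['eef_rot'])
M=R.from_quat(s["eef_rot"]).as_matrix(); print("y yaw",np.arctan2(M[1,1],M[0,1]),"z",M[:,2])
E
```

```text
clock: 7.05
tool_pos: [0.465, 0.2037, 0.179]
eef_rot: [0.749, 0.662, -0.003, -0.004]
contact_force: [-0.7, -1.0, -3.0]
opening: 0.452
finger_force: 25.0
[0.46501667 0.20372488 0.1789803 ]
4236 [278. 275.] 0.2044 [np.float64(465.4), np.float64(212.7)] 35.3
0.75 347 385 [0.4941 0.1249 0.1825]
0.73 277 266 [0.4634 0.2045 0.1825]
0.51 279 248 [0.4659 0.2142 0.1825]
[0.46509891 0.20306116 0.17918125] [-0.92205591  0.75934419  0.74143014  1.99711769 -0.79955291  0.7136106
  0.20431559] [ 0.74995779  0.66146827 -0.00284457 -0.00386596]
y yaw -0.12522227420675636 z [-0.00938103  0.00203543 -0.99995393]
```

View pics/w3.png

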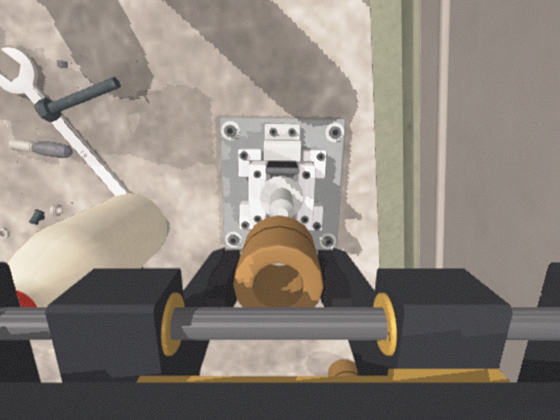

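The picture shows the bush held upright between the fingers, top ring at (278,285), with the carrier's pin behind it at (280,195). I'll fit the cylinders to the depth.

```bash
cat > fit.py <<'E'
from h import *
import sys
from scipy.optimize import least_squares
z=np.load(sys.argv[1]+".npz"); P=z["P"]; im=z["im"].astype(int); ok=z["d"]>0
def cyl(q,rad,z0,g,tilt=True):
    f=lambda p:np.hypot(q[:,0]-p[0]-p[2]*(q[:,2]-z0),q[:,1]-p[1]-p[3]*(q[:,2]-z0))-rad
    if not tilt: ff=lambda p:f([p[0],p[1],0,0]); s=least_squares(ff,g,loss="soft_l1",f_scale=.0007)
    else: s=least_squares(f,[*g,0,0],loss="soft_l1",f_scale=.0007)
    return s.x.round(4),len(q),np.abs(s.fun).mean().round(5)
orange=ok&(im[...,2]-im[...,0]>50)
tc=np.array([float(a) for a in sys.argv[2:5]]); zt=tc[2]
b=P[orange&(np.hypot(P[...,0]-tc[0],P[...,1]-tc[1])<.035)&(P[...,2]>zt-.03)&(P[...,2]<zt+.04)]
print("orange z range",np.percentile(b[:,2],[1,50,99]).round(4))
ztop=np.percentile(b[:,2],99)
side=b[(b[:,2]<ztop-.005)]
for sl in (.02,.035): 
    q=side[side[:,2]>ztop-sl]; q=q[np.hypot(q[:,0]-tc[0],q[:,1]-tc[1])>.015]
    print("bush",cyl(q,.02,ztop-.045,tc[:2]),cyl(q,.02,ztop-.045,tc[:2],False))
top=b[b[:,2]>ztop-.002]; A=np.c_[top[:,:2],np.ones(len(top))]; print("top plane",np.linalg.lstsq(A,top[:,2],rcond=None)[0].round(4),len(top))
c=np.array([.466,.2076])
q=P[ok&~orange&(np.hypot(P[...,0]-c[0],P[...,1]-c[1])<.0135)&(P[...,2]>.058)&(P[...,2]<.095)]
if len(q)>20: print("pin",cyl(q,.01,.08,c,False))
m=(ok&(P[...,2]>.008)&(P[...,2]<.016)&(abs(P[...,0]-c[0])<.09)&(abs(P[...,1]-c[1])<.095))
print("dock",cv2.minAreaRect((P[m][:,:2]*1000).astype(np.float32)))
E
python3 fit.py w3 .465 .2037 .179; python3 fit.py w1 .4265 -.127 .02; python3 fit.py w2 .4265 -.127 .02
```

```text
orange z range [0.165  0.203  0.2058]
bush (array([ 0.4644,  0.205 , -0.0054,  0.0034]), 796, np.float64(0.00018)) (array([0.4643, 0.2051]), 796, np.float64(0.00018))
bush (array([ 0.4644,  0.205 , -0.005 ,  0.003 ]), 1320, np.float64(0.00018)) (array([0.4643, 0.2051]), 1320, np.float64(0.00018))
top plane [ 2.600e-03 -1.000e-04  2.035e-01] 2536
pin (array([0.4658, 0.2076]), 226, np.float64(0.00011))
dock ((465.94805908203125, 208.21206665039062), (139.02291870117188, 124.22012329101562), 82.11224365234375)
orange z range [0.0051 0.0391 0.0469]
bush (array([ 0.4264, -0.1271,  0.0076,  0.0041]), 113, np.float64(0.0004)) (array([ 0.4267, -0.127 ]), 113, np.float64(0.0004))
bush (array([ 4.267e-01, -1.270e-01, -2.000e-04,  4.000e-04]), 207, np.float64(0.00045)) (array([ 0.4267, -0.127 ]), 207, np.float64(0.00045))
top plane [ 0.     -0.002   0.0454] 143
pin (array([0.4659, 0.2075]), 61, np.float64(9e-05))
dock ((465.96002197265625, 207.60345458984375), (140.0962371826172, 124.14717102050781), 82.13825225830078)
orange z range [0.0059 0.0445 0.0463]
bush (array([ 0.4263, -0.1271,  0.0013,  0.0054]), 252, np.float64(0.00015)) (array([ 0.4264, -0.1269]), 252, np.float64(0.00016))
bush (array([ 0.4264, -0.1269, -0.0008,  0.0009]), 435, np.float64(0.00015)) (array([ 0.4264, -0.1269]), 435, np.float64(0.00015))
top plane [ 0.0007 -0.0006  0.0448] 1391
dock ((0.0, 0.0), (0.0, 0.0), 0.0)
```

```bash
python3 -m pendant '[{"claw":0.35,"dx":1.4,"dy":2.6,"dz":-15,"twist":0},{"claw":0.35,"dx":1.4,"dy":2.6,"dz":-40,"twist":0},{"claw":0.35,"dx":1.4,"dy":2.6,"dz":-48,"twist":0},{"claw":0.35,"dx":1.4,"dy":2.6,"dz":-48,"twist":0},{"claw":0.35,"dx":1.4,"dy":2.6,"dz":-48,"twist":0},{"claw":0.35,"dx":1.4,"dy":2.6,"dz":-48,"twist":0}]'; python3 lookbush.py w4 0.155 | head -1; python3 fit.py w4 .466 .2065 .131
```

```text
clock: 7.75
tool_pos: [0.4669, 0.2075, 0.1316]
eef_rot: [0.749, 0.662, -0.002, -0.004]
contact_force: [0.2, -0.3, -2.3]
opening: 0.448
finger_force: 25.0
[0.46693799 0.20750957 0.13164392]
orange z range [0.1175 0.1557 0.1584]
bush (array([ 4.662e-01,  2.089e-01, -1.700e-03, -1.000e-04]), 800, np.float64(0.00018)) (array([0.4662, 0.2089]), 800, np.float64(0.00018))
bush (array([ 4.663e-01,  2.089e-01, -3.800e-03, -4.000e-04]), 1328, np.float64(0.00018)) (array([0.4662, 0.2089]), 1328, np.float64(0.00018))
top plane [ 0.0022 -0.0009  0.1565] 2601
pin (array([0.4658, 0.2076]), 156, np.float64(0.00015))
dock ((467.260986328125, 217.60989379882812), (120.11042785644531, 124.37197875976562), 82.14148712158203)
```

```bash
python3 -m pendant '[{"claw":0.35,"dx":-0.4,"dy":-1.3,"dz":0,"twist":0},{"claw":0.35,"dx":-0.4,"dy":-1.3,"dz":-5,"twist":0},{"claw":0.35,"dx":-0.4,"dy":-1.3,"dz":-11,"twist":0},{"claw":0.35,"dx":-0.4,"dy":-1.3,"dz":-17,"twist":0},{"claw":0.35,"dx":-0.4,"dy":-1.3,"dz":-22,"twist":0},{"claw":0.35,"dx":-0.4,"dy":-1.3,"dz":-22,"twist":0}]'; python3 lookbush.py w5 0.135 | head -1; python3 fit.py w5 .466 .2075 .110 | sed -n 1,2p
```

```text
clock: 8.45
tool_pos: [0.4656, 0.2062, 0.1082]
eef_rot: [0.749, 0.663, -0.003, -0.005]
contact_force: [-0.2, 0.4, -2.6]
opening: 0.449
finger_force: 25.0
[0.46555153 0.20622899 0.10816061]
orange z range [0.0946 0.1323 0.1349]
bush (array([ 0.4649,  0.2074, -0.004 ,  0.0045]), 776, np.float64(0.00019)) (array([0.4648, 0.2076]), 776, np.float64(0.00019))
```

```bash
python3 -m pendant '[{"claw":0.35,"dx":0.6,"dy":0,"dz":-6,"twist":0},{"claw":0.35,"dx":0.6,"dy":0,"dz":-14,"twist":0},{"claw":0.35,"dx":0.6,"dy":0,"dz":-22,"twist":0},{"claw":0.35,"dx":0.6,"dy":0,"dz":-30,"twist":0},{"claw":0.35,"dx":0.6,"dy":0,"dz":-34,"twist":0},{"claw":0.35,"dx":0.6,"dy":0,"dz":-36,"twist":0},{"claw":0.35,"dx":0.6,"dy":0,"dz":-36,"twist":0}]'; python3 lookbush.py w6 0.1 | head -1; python3 fit.py w6 .466 .2075 .074 | sed -n 1,2p
```

```text
clock: 9.25
tool_pos: [0.4665, 0.2062, 0.0728]
eef_rot: [0.749, 0.663, -0.003, -0.004]
contact_force: [0.4, 0.2, -2.6]
opening: 0.449
finger_force: 25.0
[0.46647088 0.20624904 0.07281224]
orange z range [0.0623 0.0979 0.0997]
bush (array([ 0.4659,  0.2075, -0.0048,  0.0026]), 791, np.float64(0.00019)) (array([0.4657, 0.2076]), 791, np.float64(0.00019))
```

```bash
python3 -m pendant '[{"claw":0.35,"dx":0,"dy":0,"dz":-1.2,"twist":0},{"claw":0.35,"dx":0,"dy":0,"dz":-1.2,"twist":0},{"claw":0.5,"dx":0,"dy":0,"dz":-0.5,"twist":0},{"claw":0.7,"dx":0,"dy":0,"dz":0,"twist":0},{"claw":0.7,"dx":0,"dy":0,"dz":0,"twist":0},{"claw":0.7,"dx":0,"dy":0,"dz":0,"twist":0},{"claw":0.7,"dx":0,"dy":0,"dz":0,"twist":0}]'; python3 lookbush.py w7 0.1 | head -1; python3 fit.py w7 .466 .2075 .074
```

```text
clock: 10.05
tool_pos: [0.4665, 0.2064, 0.0729]
eef_rot: [0.749, 0.663, -0.003, -0.004]
contact_force: [-0.0, -0.8, 0.3]
opening: 0.697
finger_force: 0.0
[0.46652624 0.20638872 0.07292433]
orange z range [0.0626 0.0976 0.0993]
bush (array([ 0.4662,  0.2077, -0.0028,  0.0012]), 733, np.float64(0.00018)) (array([0.4662, 0.2077]), 733, np.float64(0.00018))
bush (array([ 4.662e-01,  2.077e-01, -4.000e-04, -5.000e-04]), 1057, np.float64(0.00018)) (array([0.4661, 0.2077]), 1057, np.float64(0.00018))
top plane [-0.0011 -0.0007  0.0988] 2534
pin (array([0.4661, 0.207 ]), 155, np.float64(0.00048))
dock ((465.86181640625, 208.50259399414062), (138.58741760253906, 124.46923065185547), 82.05511474609375)
```

Bush is home, upright and released. Next: lift, turn 90°, and approach the catches.

```bash
python3 -m pendant '[{"claw":0.75,"dx":0,"dy":0,"dz":15,"twist":0},{"claw":0.8,"dx":0,"dy":0,"dz":45,"twist":0},{"claw":0.9,"dx":0,"dy":0,"dz":85,"twist":0},{"claw":1.0,"dx":0,"dy":0,"dz":110,"twist":0.14},{"claw":1.0,"dx":0,"dy":0,"dz":110,"twist":0.28},{"claw":1.0,"dx":0,"dy":0,"dz":110,"twist":0.42},{"claw":1.0,"dx":0,"dy":0,"dz":110,"twist":0.56},{"claw":1.0,"dx":0,"dy":0,"dz":110,"twist":0.7}]' && python3 -m pendant '[{"claw":1.0,"dx":0,"dy":0,"dz":0,"twist":0.14},{"claw":1.0,"dx":0,"dy":0,"dz":0,"twist":0.28},{"claw":1.0,"dx":0,"dy":0,"dz":0,"twist":0.42},{"claw":1.0,"dx":0,"dy":0,"dz":0,"twist":0.56},{"claw":1.0,"dx":0,"dy":0,"dz":0,"twist":0.7},{"claw":1.0,"dx":0,"dy":0,"dz":0,"twist":0.84},{"claw":1.0,"dx":0,"dy":0,"dz":0,"twist":0.86},{"claw":1.0,"dx":0,"dy":0,"dz":0,"twist":0.86}]'
cat > pose.py <<'E'
from h import *
s=r.get_state();M=R.from_quat(s["eef_rot"]).as_matrix()
print(s['clock'],s['tool_pos'].round(4),s['q'].round(3),"y yaw",np.arctan2(M[1,1],M[0,1]).round(4),"z",M[:,2].round(4))
E
python3 pose.py; python3 lookbush.py w8 0.098 |head -1;python3 fit.py w8 .466 .2075 .08
```

```text
clock: 10.95
tool_pos: [0.4664, 0.2064, 0.1831]
eef_rot: [0.474, 0.881, -0.004, -0.003]
contact_force: [0.5, -1.2, -0.0]
opening: 0.996
finger_force: 0.0
clock: 11.75
tool_pos: [0.4665, 0.2062, 0.183]
eef_rot: [0.068, 0.998, -0.005, -0.001]
contact_force: [-0.8, 0.2, -0.6]
opening: 0.998
finger_force: 0.0
11.75 [0.4665 0.2062 0.183 ] [-0.669  0.644  0.257  1.975 -0.276  0.563  1.209] y yaw 1.4352 z [-0.0032 -0.0094 -1.    ]
[0.46646977 0.20620128 0.18299829]
orange z range [0.0626 0.0977 0.0994]
bush (array([ 0.466 ,  0.2078,  0.0072, -0.0011]), 156, np.float64(0.00014)) (array([0.4662, 0.2078]), 156, np.float64(0.00014))
bush (array([ 0.4662,  0.2078,  0.0021, -0.0006]), 266, np.float64(0.00014)) (array([0.4662, 0.2078]), 266, np.float64(0.00014))
top plane [ 0.0018 -0.002   0.0978] 999
pin (array([0.4668, 0.2079]), 73, np.float64(0.00048))
dock ((465.6885681152344, 207.63868713378906), (140.22036743164062, 124.37019348144531), 82.0317611694336)
```

View pics/w8.png

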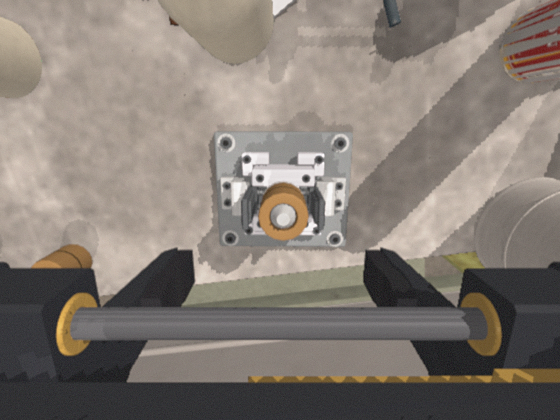

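The picture shows the bush home on the pin at (283,212), catches at (248,208) and (318,208), in line between the open fingers. Descending.

```bash
python3 -m pendant '[{"claw":1.0,"dx":-0.5,"dy":1.5,"dz":-30,"twist":0},{"claw":1.0,"dx":-0.5,"dy":1.5,"dz":-65,"twist":0},{"claw":1.0,"dx":-0.5,"dy":1.5,"dz":-80,"twist":0},{"claw":1.0,"dx":-0.5,"dy":1.5,"dz":-80,"twist":0}]'; python3 pose.py; python3 -m pendant '[{"claw":1.0,"dx":0,"dy":0,"dz":-10,"twist":0},{"claw":1.0,"dx":0,"dy":0,"dz":-25,"twist":0},{"claw":1.0,"dx":0,"dy":0,"dz":-38,"twist":0},{"claw":1.0,"dx":0,"dy":0,"dz":-46,"twist":0},{"claw":1.0,"dx":0,"dy":0,"dz":-46,"twist":0},{"claw":1.0,"dx":0,"dy":0,"dz":-46,"twist":0}]'; python3 pose.py
```

```text
clock: 12.25
tool_pos: [0.4647, 0.2073, 0.1011]
eef_rot: [0.067, 0.998, -0.006, -0.003]
contact_force: [0.3, -0.1, -0.6]
opening: 1.0
finger_force: 0.0
12.25 [0.4647 0.2073 0.1011] [-0.62   0.782  0.175  2.027 -0.327  0.369  1.249] y yaw 1.4367 z [-0.0068 -0.0117 -0.9999]
clock: 12.85
tool_pos: [0.4662, 0.2079, 0.0571]
eef_rot: [0.066, 0.998, -0.005, -0.001]
contact_force: [0.1, -0.2, 0.4]
opening: 1.0
finger_force: 0.0
12.85 [0.4662 0.2079 0.0571] [-0.59   0.862  0.127  2.04  -0.346  0.266  1.265] y yaw 1.4378 z [-0.0028 -0.0095 -1.    ]
```

```bash
python3 -m pendant '[{"claw":0.85,"dx":0,"dy":0,"dz":0,"twist":0},{"claw":0.75,"dx":0,"dy":0,"dz":0,"twist":0},{"claw":0.7,"dx":0,"dy":0,"dz":0,"twist":0},{"claw":0.6,"dx":0,"dy":0,"dz":0,"twist":0},{"claw":0.5,"dx":0,"dy":0,"dz":0,"twist":0},{"claw":0.5,"dx":0,"dy":0,"dz":0,"twist":0},{"claw":0.5,"dx":0,"dy":0,"dz":0,"twist":0},{"claw":0.5,"dx":0,"dy":0,"dz":0,"twist":0}]' 35; python3 pose.py
```

```text
clock: 13.65
tool_pos: [0.4663, 0.2086, 0.0576]
eef_rot: [0.066, 0.998, -0.004, -0.001]
contact_force: [-0.9, 0.9, 6.1]
opening: 0.604
finger_force: 35.0
13.65 [0.4663 0.2086 0.0576] [-0.59   0.861  0.126  2.04  -0.346  0.266  1.265] y yaw 1.4384 z [-0.0021 -0.0084 -1.    ]
```

```bash
python3 -m pendant '[{"claw":0.5,"dx":0,"dy":0,"dz":3,"twist":0},{"claw":0.5,"dx":0,"dy":0,"dz":8,"twist":0},{"claw":0.5,"dx":0,"dy":0,"dz":15,"twist":0},{"claw":0.5,"dx":0,"dy":0,"dz":22,"twist":0},{"claw":0.5,"dx":0,"dy":0,"dz":22,"twist":0}]'; python3 pose.py
```

```text
clock: 14.15
tool_pos: [0.4663, 0.2077, 0.0799]
eef_rot: [0.066, 0.998, -0.005, -0.001]
contact_force: [0.4, -0.4, -6.3]
opening: 0.608
finger_force: 35.0
14.15 [0.4663 0.2077 0.0799] [-0.605  0.82   0.151  2.035 -0.337  0.315  1.259] y yaw 1.4378 z [-0.0019 -0.0095 -1.    ]
```

Force -6.3 N is the weight of the carrier plus bush (0.62 kg), so it is free. Continue to about 11 cm.

```bash
python3 -m pendant '[{"claw":0.5,"dx":0,"dy":0,"dz":12,"twist":0},{"claw":0.5,"dx":0,"dy":0,"dz":30,"twist":0},{"claw":0.5,"dx":0,"dy":0,"dz":50,"twist":0},{"claw":0.5,"dx":0,"dy":0,"dz":70,"twist":0},{"claw":0.5,"dx":0,"dy":0,"dz":82,"twist":0},{"claw":0.5,"dx":0,"dy":0,"dz":88,"twist":0},{"claw":0.5,"dx":0,"dy":0,"dz":88,"twist":0},{"claw":0.5,"dx":0,"dy":0,"dz":88,"twist":0}]'; python3 -m pendant '[{"claw":0.5,"dx":0,"dy":0,"dz":0,"twist":0},{"claw":0.5,"dx":0,"dy":0,"dz":0,"twist":0},{"claw":0.5,"dx":0,"dy":0,"dz":0,"twist":0},{"claw":0.5,"dx":0,"dy":0,"dz":0,"twist":0}]'; python3 pose.py; python3 lookbush.py w9 0.209; python3 - <<'E'
from h import *
a=eyes.snapshot("scene")[0]; w=cv2.imread("pics/w9.png")
c=cv2.resize(a[110:215,160:300],(560,420),interpolation=cv2.INTER_CUBIC)
cv2.imwrite("pics/end.png",cv2.resize(np.hstack([w,c]),(800,300)))
E
```

```text
clock: 14.95
tool_pos: [0.4655, 0.2077, 0.1665]
eef_rot: [0.066, 0.998, -0.005, -0.002]
contact_force: [0.4, -0.2, -7.1]
opening: 0.607
finger_force: 35.0
clock: 15.35
tool_pos: [0.4659, 0.2078, 0.1667]
eef_rot: [0.066, 0.998, -0.005, -0.001]
contact_force: [0.2, -0.4, -6.1]
opening: 0.607
finger_force: 35.0
15.35 [0.4659 0.2078 0.1667] [-0.664  0.671  0.245  1.988 -0.291  0.524  1.222] y yaw 1.438 z [-0.0034 -0.0098 -0.9999]
[0.46591549 0.20780186 0.16671857]
2980 [278. 289.] 0.2072 [np.float64(462.3), np.float64(207.7)] 19.2
677 [190. 295.] 0.2097 [np.float64(453.7), np.float64(173.4)] 9.2
680 [368. 295.] 0.2095 [np.float64(463.0), np.float64(243.2)] 9.3
676 [278. 345.] 0.2071 [np.float64(478.6), np.float64(205.4)] 14.3
0.74 51 271 [0.4449 0.1052 0.1865]
0.7 280 286 [0.4653 0.2078 0.1865]
0.58 279 260 [0.4527 0.2092 0.1865]
```

View pics/end.png

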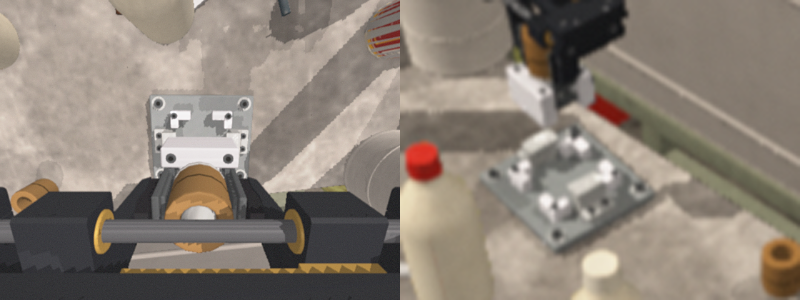

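The left half (wrist camera) shows the bush home on the pin at (200,200), between the pinched pads. The right half (scene camera) shows the carrier level, about 11 cm above the empty dock at (565,190). Handing in.

```bash
python3 -c "
from h import *
print(r.finish_job())"
```

```text
the job is handed in; nothing more can be done
None
```

The bush is fully home on the carrier's pin, and the carrier is unlatched and held level by its pinched catches about 11 cm above its docked position. I handed the job in at about 15.5 s on the robot's clock; no verdict came back.

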